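Stack the sample table of a metal analyser

TASK

Build up the sample table on the blue stand: lower the orange spacer plate with four holes over the stand's four posts until it rests flat on their dark collars, then stack the dark grey metal plate over the same posts so that it lies flat on the spacer. Leave the other orange plate, the one with only two holes, where it lies.

Things in the scene. Friction and masses are not known exactly. Their poses are not given: they have to be found in the camera images.
- spacer_mid (a point): Right spacer: orange plastic plate flat on the table, 150 (x) by 90 (y) by 14 mm; notches in both long sides leave a waist 46 mm wide (y), 54 mm long (x), to be gripped across y. Four through holes, 24 mm wide, at x = +-51, y = +-27 mm; 0.2 kg. This point: its centre, 7 mm above its underside; z up. It fits either way round (half a turn).
- table_plate_mid (a point): Sample plate: dark grey metal with a brass-coloured round spot in mid-top, flat on the table, 150 (x) by 90 (y) by 14 mm; notches in both long sides leave a waist 46 mm wide (y), 54 mm long (x), to be gripped across y. Four through holes, 24 mm wide, at x = +-51, y = +-27 mm; 0.4 kg. This point: its centre, 7 mm above its underside; z up. It fits either way round.
- odd_spacer_mid (a point): Wrong spacer, to be left alone: orange plate of the same outline and thickness, but with only two holes, on its long centre line at x = +-51 mm. This point: its centre, 7 mm above its underside.
- stand_seat (a point): Fixed stand: blue base 200 (x) by 125 (y) by 30 mm high; steel posts at x = +-51, y = +-27 mm. On each a dark collar 34 mm wide, top 50 mm above the table, then a pin 12 mm thick, 25 mm high, then a cone to 4 mm; tips 90 mm above the table. This point: centre of the posts, level with the collar tops; z up. Seated, the spacer's centre is 7 mm above it, the sample plate's 21 mm.
There are look-alikes about, which are no part of the job. What is shaped like the part that bears spacer_mid but purple is not meant.

How it is judged:
By the outcome, as a careful person would: the job done as asked, in the order asked, and still so for the second after the job is handed in, with the robot touching nothing.
It also fails if it takes over 61 s, if anything falls off the work surface, if the arm or the gripper's body presses on something with over 40 N, if the wrist force passes 120 N, or if a joint passes its speed limit or range.

ROBOT

A 7-joint arm with a two-finger parallel gripper is mounted at the origin on the work surface. World frame = base frame: x ahead of the robot, y to its left, z up, the work surface at z = 0. Lengths are in m, angles in rad, forces in N, time in s.
With the tool pointing down it reaches from about 0.35 to 0.775 m from the base axis. Payload 3.1 kg.
Tool frame: the origin (TCP) lies between the finger pads; the fingertips stand 11 mm ahead of it and the grasp point (between the pads) lies 8 mm behind it; z points along the fingers, y is the direction in which the jaws open and shut (so a half turn about z gives the same grasp; the last joint's range is limited). The gripper opens to 85 mm and grips with 20 to 120 N. Pads are 22 mm wide; open, the fingers measure 114 mm over their backs; the gripper's body (76 mm by 85 mm) begins 54 mm behind the grasp point. The pads swing forward as they close: fully open they stand 13 mm farther back than shut.
Start: joints at [1.242, 0.311, 0.014, 1.512, -0.004, 1.319, -0.027], TCP at [0.156, -0.528, 0.242] pointing down, gripper open.
Joint ranges: [-2.7, 2.7], [-0.3, 1.91], [-1.27, 1.3], [0.12, 2.57], [-1.44, 4.58], [0.2, 2.03], [-3.05, 3.05]. Speed limits (rad/s): [2.79, 2.79, 3.14, 3.14, 3.14, 3.14, 3.14].

INTERFACE

Orientations are given as [roll, pitch, yaw] about the fixed x, y, z axes, in that order (R = Rz(yaw) Ry(pitch) Rx(roll)).
In Python, from station import env, vision, workorder, status gives the robot as it stands. Calls block until the motion is done:
- env.movep(position, orientation): joint-space move of the TCP to a pose.
- env.movel(position, orientation=None, feed=0.15, guard=None): straight line of the TCP; orientation=None keeps the orientation; feed is the mean speed in m/s. With guard (N) it stops when the force on the tool has changed by that much, and returns True; else False.
- env.move_joints(angles): joint-space move.
- env.gripper_to(opening, effort=None): finger opening in m; effort is the grip in N (None keeps the last); returns when the fingers have stopped.
- env.wait(seconds).
- env.inverse_kinematics(position, orientation): joint angles nearest the present ones, or None.
- vision.read_camera(name): name is "side" or "top"; returns the picture (480x640x3 uint8, red, green, blue); there is no depth.
- vision.camera_model(name): a dict with "fx", "fy", "cx", "cy" (pixels), "world_to_cam" (4x4, takes a point from world to camera coordinates). Camera axes: x right, y up, looking along -z (the intrinsics and any distortion apply to the point x, -y, -z); pixel columns grow to the right and rows downward; lengths in m; the calibration is good to about 2 mm. A picture is of the moment at which its call begins. camera_model takes no time and is no camera call.
A pose or a line that the arm cannot do raises env.IKError and nothing moves.
- workorder.job_done(): hands the job in, once; it reports no verdict.
Readings, each from a call of its own:
- status.read_clock(): time.
- status.read_q(): joint angles.
- status.read_qd(): joint speeds.
- status.read_joint_efforts(): joint torques, N m.
- status.read_eef_pos(): TCP position.
- status.read_tcp_rot(): TCP orientation.
- status.read_ft_force(): force on the tool from outside, world axes, zero at the start.
- status.read_torque(): the same for the moment, N m.
- status.read_opening(): finger opening in m.
Only numpy, scipy, OpenCV 4.12 (cv2) and the standard library are available. Lean on these libraries where they do the work, as an engineer would, in place of code of your own. Each camera call takes 0.05 s, during which the arm holds its last target.

## Working session

There is one attempt and no reset: what is moved stays moved. The work goes in short steps, each a Python script; the robot and the scene stay as the last script left them, time stands still between calls to the robot, and variables do not carry over. Pictures are saved under pics/ and viewed, and the job is handed in when it is done.

```bash
mkdir -p pics; ls
python3 - <<'E'
from station import env, vision, workorder, status
import cv2
for n in ("top","side"):
    im=vision.read_camera(n); cv2.imwrite(f"pics/{n}0.png",im[...,::-1])
    print(n,vision.camera_model(n))
print(status.read_clock(),status.read_tcp_rot(),status.read_eef_pos())
E
```

```text
pics
top {'fx': 474.37605398241817, 'fy': 474.37605398241817, 'cx': 317.68251200227775, 'cy': 241.56806512671233, 'world_to_cam': array([[-0.02187656, -0.99964231,  0.01538421, -0.0309572 ],
       [ 0.98558248, -0.01898144,  0.16812756, -0.50900723],
       [-0.16777541,  0.01884046,  0.98564519, -1.19727702],
       [ 0.        ,  0.        ,  0.        ,  1.        ]])}
side {'fx': 576.3728060767733, 'fy': 576.3728060767733, 'cx': 328.25463531649655, 'cy': 237.03056917092997, 'world_to_cam': array([[-0.89952559, -0.436619  , -0.01474998,  0.43117989],
       [ 0.21680095, -0.47545784,  0.85260612, -0.1551328 ],
       [-0.37927703,  0.76374321,  0.52234591, -1.1495591 ],
       [ 0.        ,  0.        ,  0.        ,  1.        ]])}
0.1 [-3.13942578e+00  1.16917990e-04  2.86855825e-01] [ 0.15539341 -0.52690793  0.24132269]
```

View pics/top0.png

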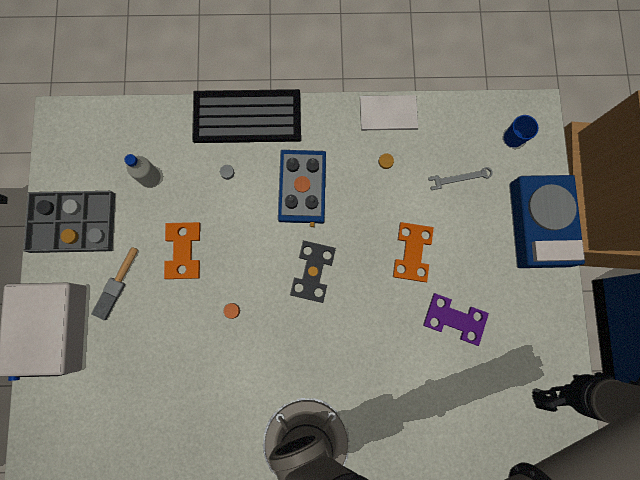

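View pics/side0.png

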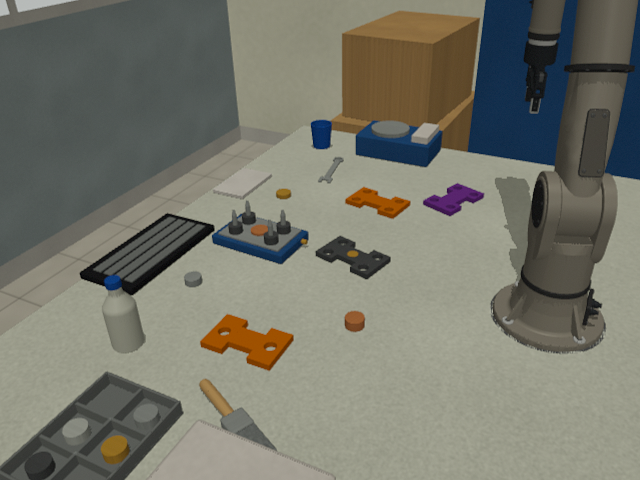

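```bash
cat > h.py <<'E'
import numpy as np, cv2
from station import env, vision, workorder, status
CM={n:vision.camera_model(n) for n in("top","side")}
def cast(n,uv,z):
    c=CM[n];R=c["world_to_cam"][:3,:3];t=c["world_to_cam"][:3,3]
    uv=np.atleast_2d(uv).astype(float)
    d=np.c_[(uv[:,0]-c["cx"])/c["fx"],-(uv[:,1]-c["cy"])/c["fy"],-np.ones(len(uv))]@R
    o=-R.T@t
    return o+d*((z-o[2])/d[:,2])[:,None]
def proj(n,p):
    c=CM[n];p=np.atleast_2d(p)@c["world_to_cam"][:3,:3].T+c["world_to_cam"][:3,3]
    return np.c_[c["cx"]+c["fx"]*p[:,0]/-p[:,2],c["cy"]-c["fy"]*p[:,1]/-p[:,2]]
def tri(uvt,uvs):
    P=[]
    for n,uv in(("top",uvt),("side",uvs)):
        a=cast(n,uv,0)[0];b=cast(n,uv,.3)[0];P.append((a,(b-a)/np.linalg.norm(b-a)))
    (a,d),(b,e)=P
    s=np.linalg.lstsq(np.c_[d,-e],b-a,rcond=None)[0]
    return (a+d*s[0]+b+e*s[1])/2, np.linalg.norm(a+d*s[0]-b-e*s[1])
def crop(im,x,y,w,h,s,name):
    cv2.imwrite(name,cv2.resize(im[y:y+h,x:x+w,::-1],None,fx=s,fy=s,interpolation=cv2.INTER_CUBIC))
E
python3 - <<'E'
from h import *
t=cv2.imread("pics/top0.png")[...,::-1];s=cv2.imread("pics/side0.png")[...,::-1]
crop(t,265,140,190,170,4,"pics/ct.png"); crop(s,200,160,220,140,3.6,"pics/cs.png")
E
```

```text
(no output)
```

View pics/ct.png

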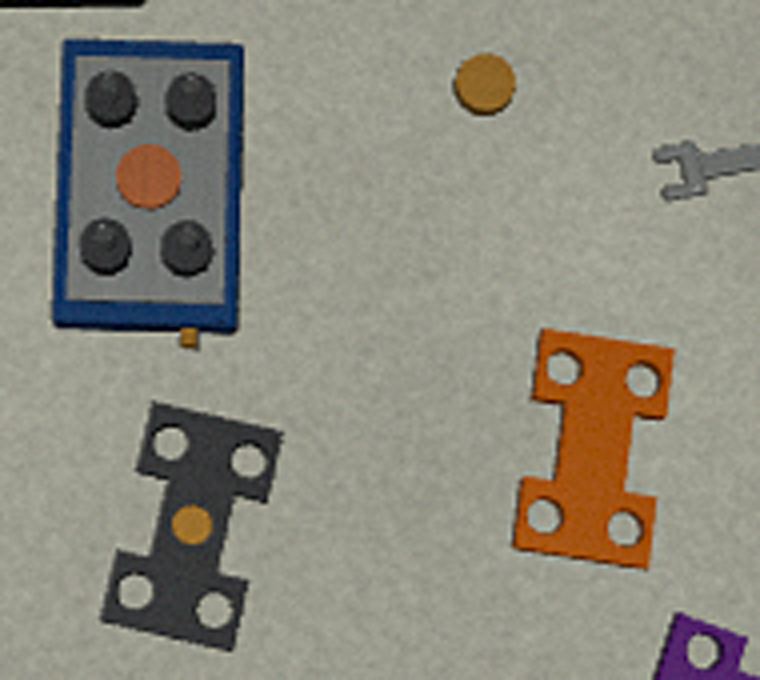

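View pics/cs.png

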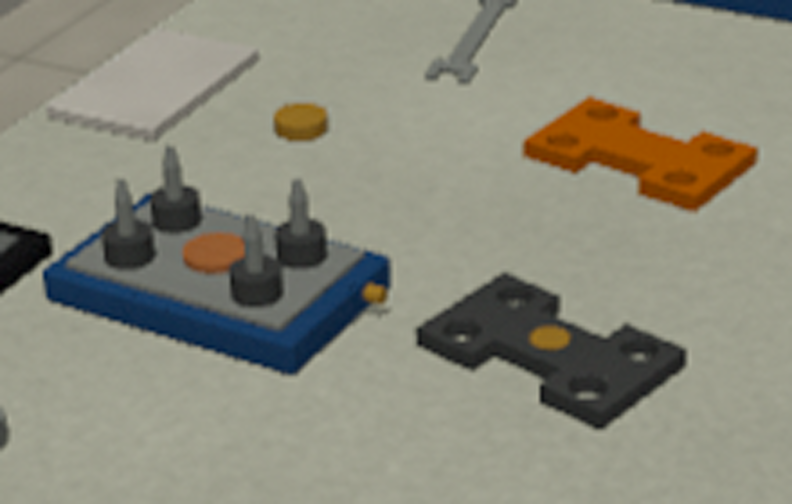

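The candidates, by pixel in the top picture:
- (413,252): orange plate with four holes. This is the spacer I want.
- (182,251): orange plate with two holes, the odd one to leave alone.
- (457,319): purple look-alike.
- (313,271): dark grey plate with the brass spot. This is the sample plate.
- (302,186): blue stand with four posts. The blue box at (548,220) has no posts.

The crop confirms four holes in the orange plate at (413,252). The copper spot in the middle of the stand looks flat and well below the collar tops, so it shouldn't get in the way.

```bash
cat >> h.py <<'E'
def plate(n,mask,box,zmid=.007):
    """holes of a plate in mask within box -> hole centres in world on mid plane"""
    x,y,w,h=box; m=np.zeros_like(mask); m[y:y+h,x:x+w]=mask[y:y+h,x:x+w]
    K=6; M=cv2.resize(m,None,fx=K,fy=K,interpolation=cv2.INTER_LINEAR)
    M=(M>127).astype(np.uint8)
    cs,hi=cv2.findContours(M,cv2.RETR_CCOMP,cv2.CHAIN_APPROX_NONE)
    o=max(range(len(cs)),key=lambda i:cv2.contourArea(cs[i]) if hi[0][i][3]<0 else 0)
    H=[]
    for i in range(len(cs)):
        if hi[0][i][3]==o and cv2.contourArea(cs[i])>15*K*K:
            mm=cv2.moments(cs[i]);H.append([((mm['m10']/mm['m00'])+.5)/K-.5,((mm['m01']/mm['m00'])+.5)/K-.5])
    mm=cv2.moments(cs[o]);c=[((mm['m10']/mm['m00'])+.5)/K-.5,((mm['m01']/mm['m00'])+.5)/K-.5]
    W=cast(n,H,zmid) if H else np.zeros((0,3))
    return np.array(H),W,cast(n,c,zmid)[0]
def pose(W):
    c=W[:,:2].mean(0); r=cv2.minAreaRect((W[:,:2]*1000).astype(np.float32))
    b=cv2.boxPoints(r)/1000; e=[b[1]-b[0],b[2]-b[1]]; L=[np.linalg.norm(v) for v in e]
    v=e[int(np.argmax(L))]; a=np.arctan2(v[1],v[0]); a=(a+np.pi/2)%np.pi-np.pi/2
    return c,a,sorted(L)
def omask(im):
    h=cv2.cvtColor(np.ascontiguousarray(im),cv2.COLOR_RGB2HSV); return cv2.inRange(h,(7,190,120),(17,255,255))
def dmask(im):
    """dark grey or brass spot"""
    im=np.ascontiguousarray(im);return cv2.inRange(im,(0,0,0),(105,105,105))
E
python3 - <<'E'
from h import *
t=cv2.imread("pics/top0.png")[...,::-1];s=cv2.imread("pics/side0.png")[...,::-1]
for n,im,ob,db in(("top",t,(385,215,60,75),(283,236,60,70)),("side",s,(340,180,75,40),(312,233,80,48))):
    for nm,m,b in(("orange",omask(im),ob),("dark",dmask(im),db)):
        H,W,c=plate(n,m,b); print(n,nm,H.round(1).tolist(),W.round(4)[:,:2].tolist(),"sil",c.round(4))
        if len(W)>=4:print(pose(W[:]))
# stand
tips=np.array([[171,148],[124,180],[298,180],[250,215]])/3.6+[200,160]
W=cast("side",tips,.09);print("side tips",W.round(4),pose(W))
m=dmask(t);m[:,:]=np.where(np.add.outer(np.zeros(480),np.arange(640))>0,m,m)
sub=m[150:220,283:322];sub=cv2.inRange(np.ascontiguousarray(t[150:220,283:322]),(0,0,0),(95,95,75))
k,l,st,ce=cv2.connectedComponentsWithStats(sub)
g=[i for i in range(1,k) if st[i,4]>40]; print(st[g].tolist(),(ce[g]+[283,150]).round(1).tolist())
P=cast("top",ce[g]+[283,150],.045);print("collars",P.round(4))
if len(P)==4:print(pose(P))
hs=cv2.cvtColor(np.ascontiguousarray(t),cv2.COLOR_RGB2HSV);b=cv2.inRange(hs,(100,120,40),(120,255,255));b2=np.zeros_like(b);b2[140:235,265:340]=b[140:235,265:340]
c=max(cv2.findContours(b2,0,1)[0],key=cv2.contourArea);print("base rect",cv2.minAreaRect(c),cast("top",cv2.boxPoints(cv2.minAreaRect(c)),.03).round(4))
E
```

```text
top orange [[420.9, 271.9], [400.9, 268.6], [425.5, 234.4], [405.7, 231.3]] [[0.427, -0.3163], [0.4369, -0.263], [0.5284, -0.3346], [0.5381, -0.2814]] sil [ 0.4815 -0.2986  0.007 ]
(array([ 0.48260808, -0.29883552]), np.float32(-0.17965865), [np.float32(0.05424423), np.float32(0.10307682)])
top dark [[318.2, 292.1], [298.4, 287.4], [312.6, 270.8], [326.6, 254.9], [307.2, 250.5]] [[0.3788, -0.0405], [0.3924, 0.0116], [0.4357, -0.0268], [0.4778, -0.0654], [0.4907, -0.0135]] sil [ 0.4344 -0.0265  0.007 ]
(array([ 0.43509087, -0.02692272]), np.float32(-0.24558866), [np.float32(0.053910278), np.float32(0.10209229)])
side orange [] [] sil [ 0.4767 -0.3004  0.007 ]
side dark [[352.3, 253.4]] [[0.4345, -0.0356]] sil [ 0.4267 -0.0233  0.007 ]
side tips [[ 0.7064 -0.0249  0.09  ]
 [ 0.7102  0.0255  0.09  ]
 [ 0.6066 -0.0214  0.09  ]
 [ 0.6114  0.0311  0.09  ]] (array([0.65863447, 0.00259742]), np.float32(-0.056547046), [np.float32(0.05268464), np.float32(0.10079807)])
[[3, 8, 14, 14, 153], [23, 8, 13, 15, 148], [2, 45, 13, 14, 145], [22, 45, 14, 15, 147]] [[292.4, 164.7], [312.3, 165.3], [290.9, 201.6], [311.3, 201.9]]
collars [[ 0.7186  0.0219  0.045 ]
 [ 0.716  -0.0314  0.045 ]
 [ 0.6168  0.0273  0.045 ]
 [ 0.6148 -0.0268  0.045 ]]
(array([ 0.66652612, -0.00225018]), np.float32(-0.048639536), [np.float32(0.05405126), np.float32(0.1019615)])
base rect ((301.95892333984375, 186.10960388183594), (45.67238998413086, 71.80261993408203), 2.12109637260437) [[ 0.5677  0.0632  0.03  ]
 [ 0.7678  0.0544  0.03  ]
 [ 0.761  -0.0702  0.03  ]
 [ 0.5608 -0.0581  0.03  ]]
```

Run:
```python
from h import *
t=cv2.imread("pics/top0.png")[...,::-1];s=cv2.imread("pics/side0.png")[...,::-1]
p=np.array(status.read_eef_pos());tip=p-[0,0,.011]
print(proj("top",[p,tip,[0,0,0]]),proj("side",[p,tip,[0,0,0]]))
for n,im in(("top",t.copy()),("side",s.copy())):
    # seat hypothesis from top: draw posts
    for c,a,col in(((.668,-.002),-.0486,(255,0,0)),((.6586,.0026),-.0565,(0,255,0))):
        R=np.array([[np.cos(a),-np.sin(a)],[np.sin(a),np.cos(a)]])
        q=np.array([[i*.051,j*.027] for i in(1,-1) for j in(1,-1)])@R.T+c
        for z in(.05,.09):
            for u in proj(n,np.c_[q,[z]*4]): cv2.circle(im,tuple(int(round(v*8)) for v in u),8,col,-1,shift=3)
    x,y,w,h=(270,140,70,100) if n=="top" else(205,190,110,80)
    a=cv2.resize(im[y:y+h,x:x+w],None,fx=5,fy=5,interpolation=cv2.INTER_CUBIC)
    u=proj(n,tip)[0].astype(int); b=cv2.resize(im[u[1]-40:u[1]+40,max(0,u[0]-40):u[0]+40],None,fx=4,fy=4)
    cv2.circle(b,(160,160),3,(255,0,0),-1)
    H=max(a.shape[0],b.shape[0]);o=np.zeros((H,a.shape[1]+b.shape[1],3),np.uint8);o[:a.shape[0],:a.shape[1]]=a;o[:b.shape[0],a.shape[1]:]=b
    if o.shape[1]>800:o=cv2.resize(o,None,fx=800/o.shape[1],fy=800/o.shape[1])
    cv2.imwrite(f"pics/chk_{n}.png",o[...,::-1])
```

```text
[[554.09227388 387.05224387]
 [551.46526171 386.35655713]
 [305.41688423 443.2430647 ]] [[529.28464008 107.06030375]
 [528.57247361 111.18773517]
 [544.44218399 314.81197662]]
```

View pics/chk_top.png

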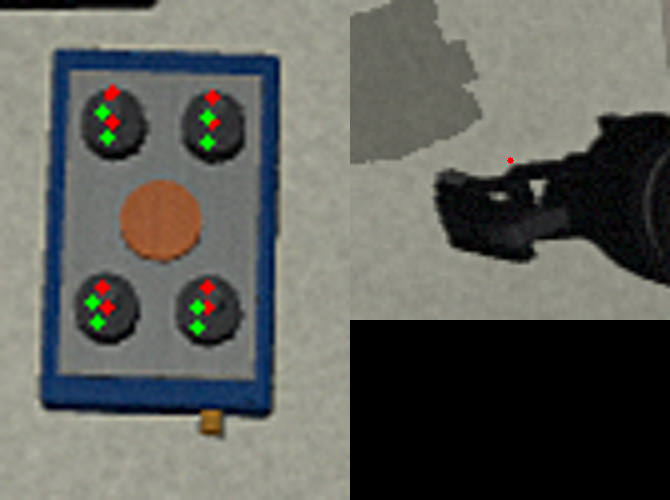

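View pics/chk_side.png

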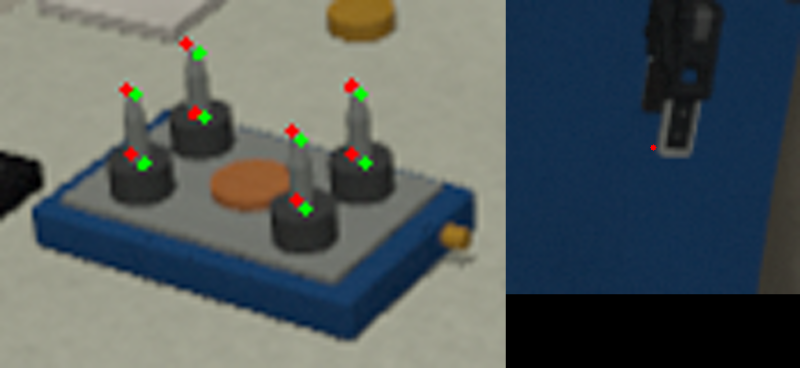

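Run:
```python
from h import *
for uvt,uvs,l in(((312.6,270.8),(352.3,253.4),"spot"),((386,160.5),(283.5,193.5),"brass puck"),((232,310.5),(355,319.5),"puck")):
    print(l,tri(uvt,uvs),cast("top",uvt,.014),cast("side",uvs,.014))
a=-.1797
env.movep([.4826,-.2988,.10],[np.pi,0,a])
print(status.read_clock(),status.read_eef_pos(),status.read_tcp_rot(),status.read_q(),status.read_opening())
t=vision.read_camera("top");s=vision.read_camera("side")
cv2.imwrite("pics/t1.png",t[...,::-1]);cv2.imwrite("pics/s1.png",s[...,::-1])
p=np.array(status.read_eef_pos())
for n,im in(("top",t),("side",s)):
    u=proj(n,p-[0,0,.011])[0];print(u)
    x,y=(int(u[0]-60),int(u[1]-70)); crop(im,x,y,120,130,4.5,f"pics/c1{n}.png"); print(x,y)
```

```text
spot (array([ 0.43316334, -0.02750794,  0.01252755]), np.float64(0.004131362988498764)) [[ 0.43495967 -0.02679965  0.014     ]] [[ 0.43020258 -0.02585398  0.014     ]]
brass puck (array([ 0.73721829, -0.23851129,  0.00476682]), np.float64(0.006065339142602372)) [[ 0.73693997 -0.23583304  0.014     ]] [[ 0.72437796 -0.22301034  0.014     ]]
puck (array([0.33345377, 0.18501266, 0.01119263]), np.float64(0.00422175949658486)) [[0.33536463 0.18528172 0.014     ]] [[0.3300542  0.18761909 0.014     ]]
1.6583 [ 0.48188638 -0.30054891  0.10031849] [ 3.14014528e+00 -1.37910157e-04 -1.81866672e-01] [ 0.63214559  0.46890185 -0.14394526  1.65471961  0.07757356  1.02289966
 -1.28953492] 0.08542935120849128
[421.03100655 246.87445393]
361 176
[376.8415211  172.91980358]
316 102
```

View pics/c1top.png

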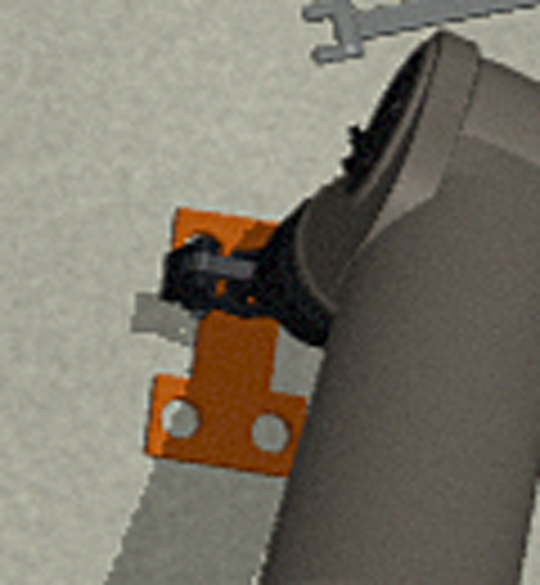

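View pics/c1side.png

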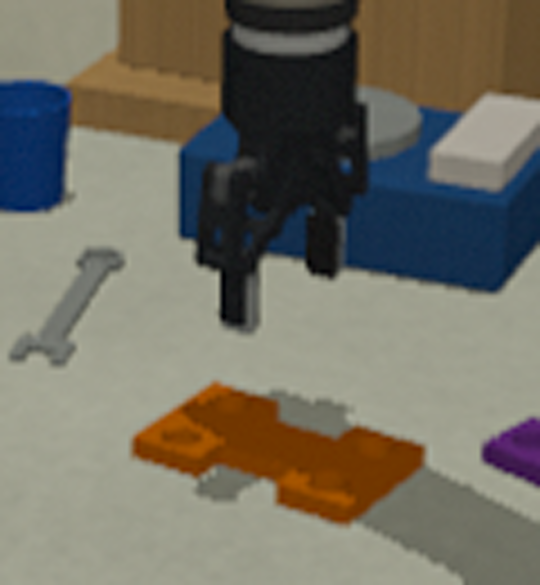

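Run:
```python
from h import *
print(env.movel([.4826,-.2988,.010],feed=.08,guard=15))
print(status.read_eef_pos(),status.read_ft_force())
env.gripper_to(.03,60)
print(status.read_opening(),status.read_eef_pos(),status.read_ft_force())
env.movel([.4826,-.2988,.16],feed=.15)
print(status.read_opening(),status.read_clock(),status.read_ft_force(),status.read_eef_pos())
t=vision.read_camera("top");s=vision.read_camera("side")
crop(t,360,170,130,130,4.5,"pics/t2.png");crop(s,320,80,130,130,4.5,"pics/s2.png")
```

```text
False
[ 0.48317771 -0.29914309  0.01067736] [-0.26120998  0.74405429  0.12941142]
0.04410180881290173 [ 0.48333124 -0.29898575  0.01075896] [-0.1044323  -0.18962091  4.22501829]
0.044067412456263076 4.6417 [-0.92087889 -0.52652562 -2.58685807] [ 0.48164797 -0.29832301  0.15862545]
```

View pics/t2.png

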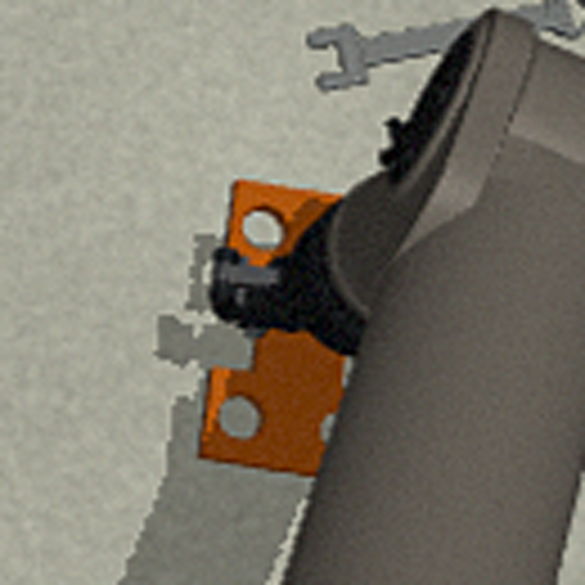

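View pics/s2.png

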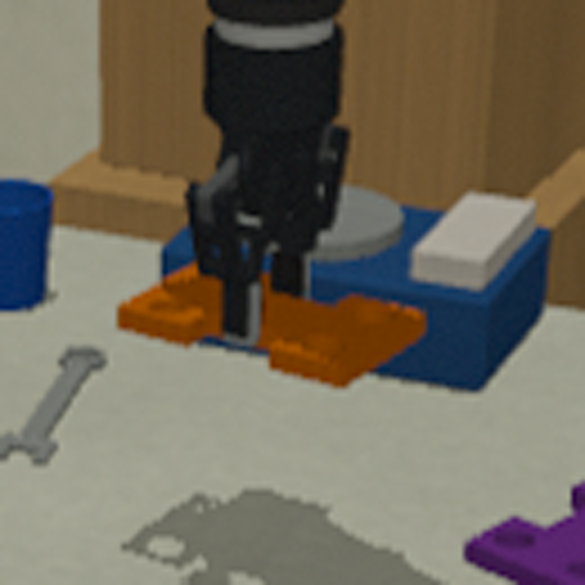

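Run:
```python
from h import *
env.movep([.667,-.002,.16],[np.pi,0,-.0486])
env.movel([.667,-.002,.105],feed=.1,guard=12)
print(status.read_clock(),status.read_eef_pos(),status.read_tcp_rot(),status.read_ft_force(),status.read_opening())
t=vision.read_camera("top");s=vision.read_camera("side")
cv2.imwrite("pics/t3f.png",t[...,::-1]);cv2.imwrite("pics/s3f.png",s[...,::-1])
crop(t,245,120,120,120,4.5,"pics/t3.png");crop(s,190,130,140,130,5,"pics/s3.png")
```

```text
6.7583 [ 0.66747269 -0.00226422  0.10553738] [-3.14151036e+00 -1.12455654e-03 -4.91146224e-02] [ 0.49473284 -0.05049654 -2.57249593] 0.04451666237392828
```

View pics/t3.png

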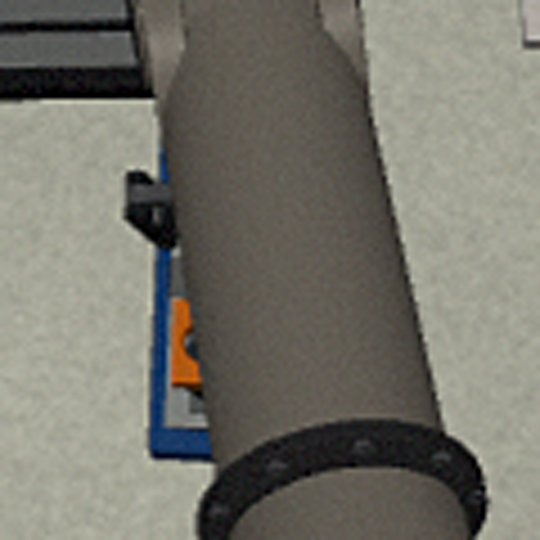

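View pics/s3.png

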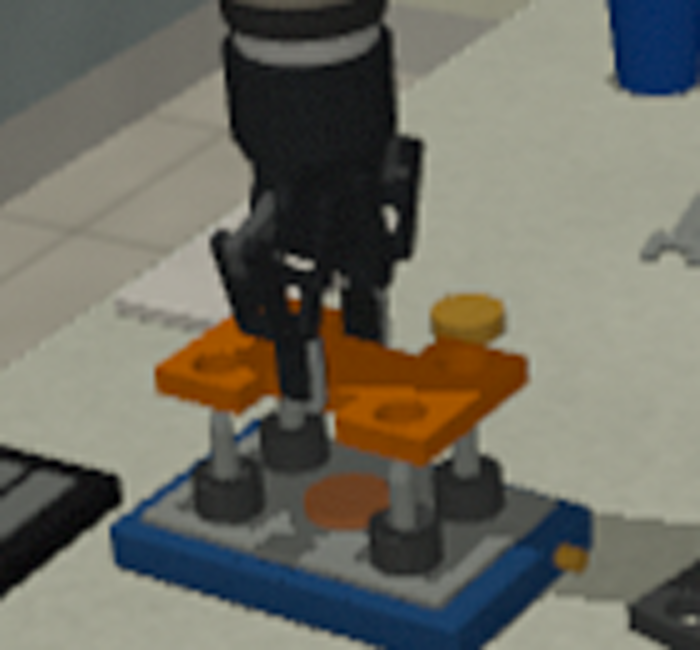

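Run:
```python
from h import *
print(env.movel([.667,-.002,.078],feed=.05,guard=6))
print(status.read_clock(),status.read_eef_pos(),status.read_ft_force(),status.read_torque(),status.read_opening())
s=vision.read_camera("side")
cv2.imwrite("pics/s4f.png",s[...,::-1])
crop(s,210,160,110,90,7,"pics/s4.png")
```

```text
False
7.55 [ 0.66705499 -0.00195944  0.07787683] [-0.53586183  0.2590519  -1.99582179] [0.01017392 0.00325321 0.01747809] 0.04467500626668931
```

View pics/s4.png

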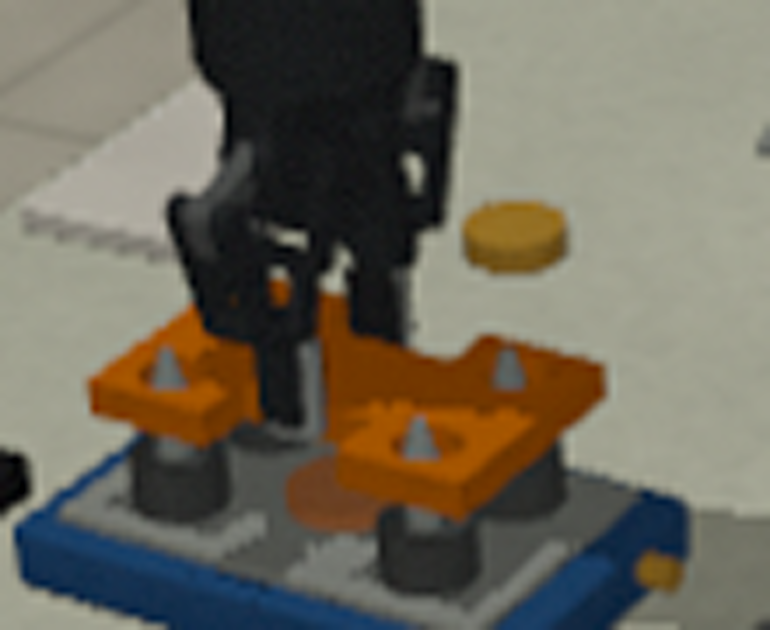

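The pins at (168,370), (420,440) and (508,370) in the crop come up through the holes with clearance. I'll lower the spacer until it seats.

Run:
```python
from h import *
print(env.movel([.667,-.002,.058],feed=.06,guard=10))
print(env.movel([.667,-.002,.050],feed=.02,guard=6))
print(status.read_clock(),status.read_eef_pos(),status.read_ft_force(),status.read_torque())
env.gripper_to(.075)
print(status.read_opening(),status.read_ft_force())
env.movel([.667,-.002,.16],feed=.15)
c,a=np.array([.4351,-.0269]),-.2456
env.movep([c[0],c[1],.12],[np.pi,0,a])
print(status.read_clock(),status.read_eef_pos())
t=vision.read_camera("top");s=vision.read_camera("side")
cv2.imwrite("pics/t5.png",t[...,::-1])
crop(t,255,140,95,175,3.4,"pics/t5.png");crop(s,200,170,200,120,4,"pics/s5.png")
```

```text
True
True
8.15 [ 0.66767527 -0.00192946  0.06011464] [ 0.13754186 -0.61906147  3.87299379] [-0.07681382  0.08183778 -0.05504379]
0.07508891395738718 [-0.11705887  0.07684002  0.18701931]
10.3167 [ 0.43660185 -0.02679024  0.12027392]
```

View pics/t5.png

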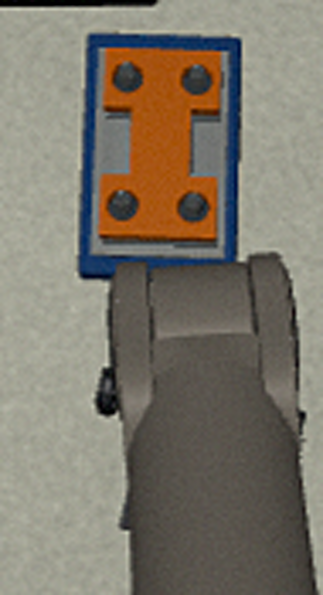

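View pics/s5.png

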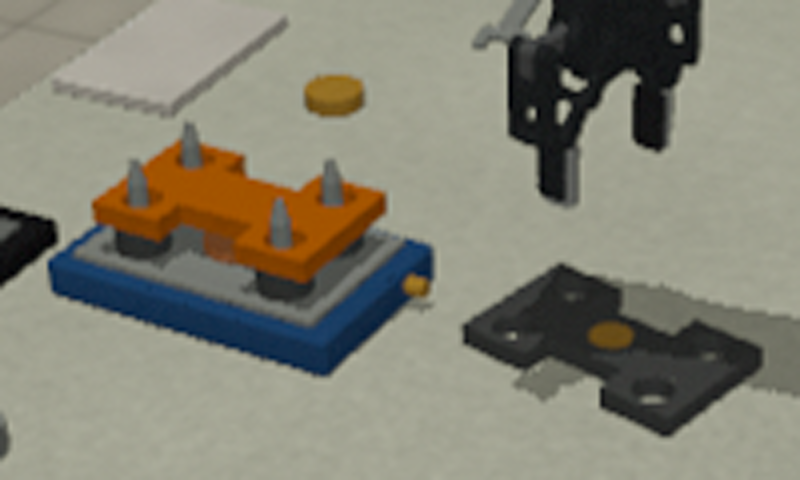

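The first contact, at TCP z = 0.0601, matches what seating should give: 0.0107 grip offset plus 0.050 collar height is 0.0607. In the crops the spacer lies level, with all four pins through its holes. Next is the metal plate.

Run:
```python
from h import *
c=[.4351,-.0269]
print(env.movel([*c,.010],feed=.1,guard=15))
env.gripper_to(.03,80)
z=status.read_eef_pos();print(status.read_opening(),z,status.read_ft_force())
env.movel([*c,.18],feed=.15)
print(status.read_opening(),status.read_ft_force())
env.movep([.667,-.002,.18],[np.pi,0,-.0486])
env.movel([.667,-.002,.110],feed=.1,guard=12)
print(status.read_clock(),status.read_eef_pos(),status.read_tcp_rot(),status.read_ft_force(),status.read_opening())
s=vision.read_camera("side");crop(s,200,120,120,120,5,"pics/s6.png")
```

```text
False
0.04390479297197573 [ 0.43571142 -0.02683209  0.01101406] [-1.76610147  0.10641842  6.0074988 ]
0.043870546587318975 [-0.27884525  0.6559942  -3.73861119]
15.1083 [ 0.66764489 -0.00198439  0.11097293] [-3.14144809e+00 -1.88201417e-03 -4.87107164e-02] [-0.29267005 -0.26356014 -3.14896392] 0.044100792611612136
```

View pics/s6.png

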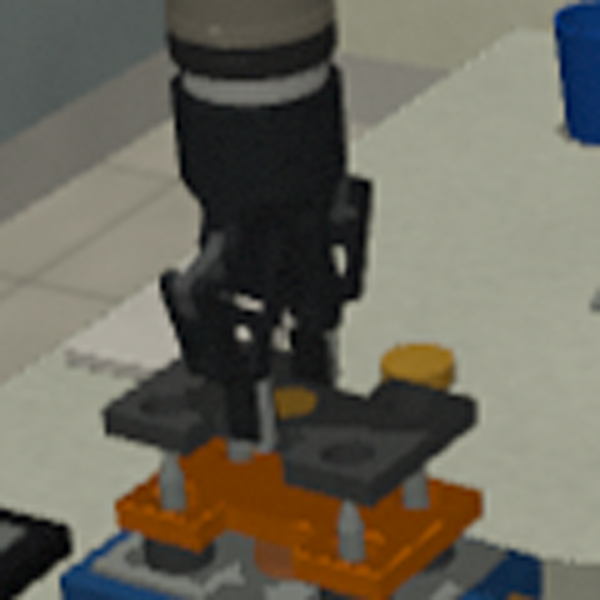

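The grey plate hangs level, and its holes at (168,402) and (350,452) line up over the pins at (172,460) and (350,505). I'll lower it now.

Run:
```python
from h import *
g=env.movel([.667,-.002,.086],feed=.05,guard=6)
print(g,status.read_eef_pos(),status.read_ft_force())
if not g:
    print(env.movel([.667,-.002,.066],feed=.03,guard=8))
    print(status.read_eef_pos(),status.read_ft_force(),status.read_torque())
s=vision.read_camera("side");crop(s,200,140,120,110,5,"pics/s7.png");print(status.read_clock())
```

```text
False [ 0.66694642 -0.00194146  0.08574929] [-0.24041681  0.33062423 -3.58319483]
True
[ 0.66738277 -0.00196668  0.07516202] [-0.47031767 -0.41250698  5.32235256] [ 0.05383063  0.03906303 -0.0528084 ]
16.3
```

View pics/s7.png

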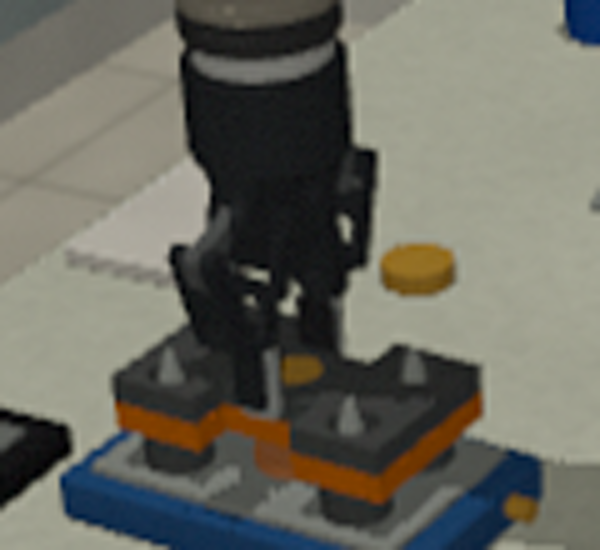

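Contact came at TCP z = 0.0752; seating should give 0.0750. The plate is flat on the spacer, so I'll release and back off.

Run:
```python
from h import *
env.gripper_to(.072)
print(status.read_opening(),status.read_ft_force())
env.movel([.667,-.002,.18],feed=.15)
env.movep([.45,-.25,.25],[np.pi,0,0])
print(status.read_clock())
t=vision.read_camera("top");s=vision.read_camera("side")
a=cv2.resize(t[140:240,255:355],(400,400),interpolation=cv2.INTER_CUBIC);b=cv2.resize(s[180:280,205:305],(400,400),interpolation=cv2.INTER_CUBIC)
cv2.imwrite("pics/f.png",np.hstack([a,b])[...,::-1]);cv2.imwrite("pics/ft.png",t[...,::-1])
```

```text
0.07204080197729963 [-0.45762267 -0.15559862  0.24158028]
18.8333
```

View pics/f.png

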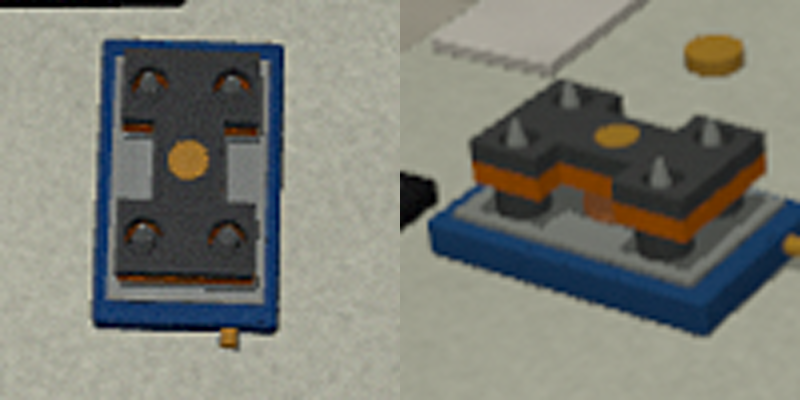

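Both views show the stack flat: collars, then orange spacer, then grey plate. All four pins show through, at (150,85), (232,85), (145,235) and (228,235) in the left half. The gripper is clear, so I'm handing in.

```bash
python3 -c "
from station import *
from station import workorder,status
workorder.job_done();print(status.read_clock())"
```

```text
the job is handed in; nothing more can be done
the job is handed in; nothing more can be done
```

The sample table is built and handed in: the orange four-hole spacer sits on the collars, and the dark grey plate lies flat on it over the same posts. I never touched the two-hole orange plate or the purple one. The robot's clock read about 19 s just before hand-in, against the 61 s limit.

**Seating:** the spacer touched down at TCP z = 0.0601 m (0.0607 expected) and the plate at 0.0752 m (0.0750 expected). Forces stayed low in every reading, at most about 6 N. The last pictures from both cameras show the stack level, all four pins through both plates and the gripper clear.

**Disagreements:** the side camera placed things 5–9 mm off the top camera (more for one small puck off to the side). I trusted the top camera because a rough check of the open gripper's tips in the side picture pointed to an error on that side, and the fit bore this out. My first estimate of the spacer's contact height was about 7 mm too low because I had left out half the plate's thickness. I corrected it before moving on.

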